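# Fit the sample carousel on its drive base and latch it

## Task

Pick the blue sample carousel up off the rubber mat by its fin, lower it over the drive base's central shaft, feel for the orange drive pin by turning it gently, and seat it fully home, flat on the turntable with the pin in its hole. Never let it bear on the base with more than 40 N. Then let go, swing the red latch fully over the carousel's rim, let go of that too, and leave the things standing around where they are.

Things in the scene. Friction and masses are not known exactly. Their poses are not given: they have to be found in the camera images.
- carousel: Blue round plate, 140 mm diameter, 12 mm thick (rim lip 13 mm), 0.26 to 0.4 kg, lying flat on a 6 mm black mat. Origin: centre of its flat underside, z up. A central bore, 18.4 mm diameter in the plate, wider above it, runs 38 mm up into a 34 mm aluminium hub and is closed on top by the grip fin. Dark discs round the rim are mere wells.
- fin (a point): Centre of the aluminium grip fin on top of the carousel, 61 mm above the underside, on its axis; axes as the carousel. The fin is 56 mm long along x, 14 mm wide along y, from 40 to 76 mm above the underside.
- pin_hole (a point): Lower mouth of the carousel's pin hole: through the plate, 10.4 mm diameter, 36 mm from the axis along the carousel's +x; ringed in orange on top.
- base: White drive base, 200 mm (x) by 216 mm (y), housing top 55 mm high, fixed. Origin: centre of its underside, z up, +y towards the latch post. On its axis a dark turntable, 110 mm diameter, with a steel shaft and, 36 mm from the axis, an orange drive pin: 8 mm diameter, 14 mm tall above the turntable, top 1.5 mm tapered to 5 mm diameter.
- seat (a point): Point on the spindle axis at the turntable's top, 61 mm above the table, axes as the base. The centre of the carousel's underside comes here when home. The shaft stands here: 16 mm diameter, 31 mm tall above this point, its top 5 mm tapered to 10 mm diameter.
- pin_nominal (a point): Nominal foot of the drive pin: 36 mm from the seat along the base's +x. The turntable, held by its brake, always stops 0.12 to 0.82 rad past it, counter-clockwise from above; the true angle is not reported: feel for it or look. A carousel over the shaft but not the pin rests on the pin, 14 mm above home; turned until its hole meets the pin (within about 0.03 rad) it can go down.
- latch (a joint): Red latch arm swinging level about a post 88 mm from the spindle axis on the base's +y side. 0 = open (arm along the base's -x), grows counter-clockwise from above; 1.57 = arm points at the spindle axis, over the rim; stop at 1.6. Starts in 0 to 0.25, stays where left, takes under 2 N. Arm 8 mm thick, 18 wide, 45 long, underside 77 mm above the table: it only passes over a carousel that is home.
- latch_peg (a point): Middle of the round upright peg on the latch arm by which it is moved: 11 mm diameter, from 85 to 121 mm above the table (this point at 103 mm), 33 mm from the latch post's axis.
- tube0: Bystander: swab tube, 19 mm diameter, 130 mm tall, black cap, standing in the grey rack; origin: centre of its underside. Leave it alone.
- tube1: Bystander: second swab tube like tube0, in the same rack; origin: centre of its underside. Leave it alone.
- sanitiser: Bystander: clear hand-sanitiser bottle with blue label, 64 mm diameter, 170 mm tall; origin: centre of its underside. Leave it alone.
- jar: Bystander: amber specimen jar with white cap, 72 mm diameter, 85 mm tall; origin: centre of its underside. Leave it alone.
- spare: Bystander: small grey spacer ring, 90 mm diameter, 14 mm thick; does not belong to this job; origin: centre of its underside. Leave it alone.

How it is judged (in metres and radians):
On the way, in this order (a step that is already met when the one before it is completed fails the run):
1. the carousel is lifted and brought over the shaft, upright (horizontal distance between carousel and seat below 0.006 m and z of carousel in the frame of seat between 0.006 and 0.06 m and angle between carousel's own z axis and vertical below 0.15 rad), for 0.1 s.
2. the carousel is home on the turntable, pin in its hole, and let go, with the latch still open (z of carousel in the frame of seat between -0.003 and 0.0025 m and horizontal distance between carousel and seat below 0.0035 m and angle between carousel's own z axis and vertical below 0.04 rad and contact force between carousel and the fingers below 0.1 N and value of joint latch below 0.6 rad), for 0.2 s.
3. the latch is swung over the rim (value of joint latch above 1.3 rad), for 0.2 s.
At the end, for the whole second after the job is handed in: The carousel sits home on the turntable (underside within 2.5 mm of it, within 3.5 mm of the axis, level to 0.04 rad), at rest, and the latch stands over its rim (joint above 1.3 rad) (z of carousel in the frame of seat between -0.003 and 0.0025 m and horizontal distance between carousel and seat below 0.0035 m and angle between carousel's own z axis and vertical below 0.04 rad and value of joint latch above 1.3 rad and linear speed of carousel below 0.01 m/s); the robot touches nothing.
It fails at once if the carousel bears on the drive base (turntable, shaft, pin, latch) with more than 40 N (contact force between carousel and base above 40 N).
It fails at once if a bystander is moved by more than 30 mm (distance of any of tube0, tube1, sanitiser, jar, spare from where it was at the start of the episode above 0.03 m).
It also fails if it takes over 72 s, if anything falls off the work surface, if the arm or the gripper's body presses on something with over 40 N, if the wrist force passes 120 N, or if a joint passes its speed limit or range.

## Robot

A 6-joint arm with a two-finger parallel gripper is mounted at the origin on the work surface. World frame = base frame: x ahead of the robot, y to its left, z up, the work surface at z = 0. Lengths are in mm, angles in degrees, forces in N, time in s.
With the tool pointing down it reaches from about 350 to 850 mm from the base axis. Payload 8.1 kg.
Tool frame: the origin (TCP) lies midway between the tips of the shut fingers; the grasp point (between the pads) lies 19 mm behind it (hold_point_z is the distance from the TCP to the grasp point, in mm); z points along the fingers, y is the direction in which the jaws open and shut (so a half turn about z gives the same grasp; the last joint's range is limited). The gripper opens to 85 mm and grips with 20 to 120 N. Pads are 22 mm wide; open, the fingers measure 114 mm over their backs; the gripper's body (76 mm by 85 mm) begins 54 mm behind the grasp point. The pads swing forward as they close: fully open they stand 13 mm farther back than shut.
Start: joints at [-75.481, 7.471, 85.268, -0, 87.261, -4.893], TCP at [199.433, -565.89, 231.292] pointing down, gripper open.
Joint ranges: [-169.43, 169.43], [-51.17, 129.36], [1.28, 143.12], [-76.62, 256.62], [0, 156.53], [-152.29, 152.29]. Speed limits (degrees/s): [136.94, 136.94, 159.86, 180, 180, 180].

## Interface

Orientations are given as [roll, pitch, yaw] about the fixed x, y, z axes, in that order (R = Rz(yaw) Ry(pitch) Rx(roll)).
In Python, from bench import sense, snapshot, camera_params, hand_in, hold_point_z gives the robot as it stands.
- The arm moves only by the tool servo_tool, never from a script. Its argument "motion" is a list of rows, each a list of 7 numbers: the finger opening in mm, from 0 to 85.4, then the shift along the tool's x, y, z in mm, then the turn, a rotation vector about the tool's x, y, z in rad. A call has 1 to 10 rows; each row shifts and turns the pose as measured when the row begins, along the tool's axes as they then stand; what a row does not reach is not made up. A row lasts 1/10 s, in which the tool goes at most 50 mm and 8.59 degrees, less where a joint would pass 70% of its speed; a pose out of reach is approached as far as the arm can. A call with a gripper value outside its range is refused whole. The fingers move at their own pace and stop on an object; "force" is the grip in N (left out, the last holds). Time passes only in rows, so rows that do not move let the fingers close. It gives the time, the measured TCP pose, the force and the opening at its end, in the units of the state.
- sense(): the state, without advancing time (a new reading comes with each control period).
- snapshot(name): name is "side" or "top" or "wrist"; returns the picture (384x512x3 uint8, blue, green, red); there is no depth.
- camera_params(name): a dict with "fx", "fy", "cx", "cy" (pixels), "R" (3x3) and "t" (3): a world point X has camera coordinates R X + t; the wrist camera has in their place "tool_from_camera" (4x4, takes a point from camera to tool coordinates, whose origin is the TCP and whose axes are the flange's). Camera axes: x right, y down, z forward; pixel columns grow to the right and rows downward; lengths in mm; the calibration is good to about 2 mm. A picture is of the moment at which its call begins: read the wrist's pose just before it. camera_params takes no time and is no camera call.
- hand_in(): hands the job in, once; it reports no verdict.
The state is a dict: "time": time; "joint_pos": joint angles; "qd": joint speeds; "joint_efforts": joint torques, N m; "tool_pos": TCP position; "tcp_rot": TCP orientation; "ft_force": force on the tool from outside, world axes, zero at the start; "wrist_torque": the same for the moment, N m; "finger_gap": finger opening in mm.
Only numpy, scipy, OpenCV 4.12 (cv2) and the standard library are available. Lean on these libraries where they do the work, as an engineer would, in place of code of your own. Each camera call takes 0.05 s, during which the arm holds its last target. There are 200 camera calls.

## Working session

There is one attempt and no reset: what is moved stays moved. The work goes in short steps, Python scripts to look and compute and a tool call to move; the robot and the scene stay as the last step left them, time stands still between calls to the robot, and variables do not carry over. Pictures are saved under pics/ and viewed, about 8 in all and at most 12, crops included, and the job is handed in when it is done.

Besides the shell and the picture viewer there is one more tool, called after ">>>" by a JSON object that holds its "op" and its "data". servo_tool: Moves the arm, as the interface text tells. Its arguments: {"type":"object","properties":{"motion":{"type":"array"},"force":{"type":"number"}},"required":["motion"]}

```bash
mkdir -p pics; ls
python3 - <<'E'
from bench import *
import cv2,numpy as np
s=sense();print(s);print(hold_point_z)
for n in ("top","side"):
    im=snapshot(n);cv2.imwrite(f"pics/{n}0.png",im);p=camera_params(n);print(n,p)
print(camera_params("wrist"))
E
```

```text
pics
{'time': 0.0, 'joint_pos': array([-7.54789425e+01,  7.51663376e+00,  8.53298822e+01, -9.30009746e-05,
        8.72619491e+01, -4.89219925e+00]), 'qd': array([ 0.04755317,  0.01346675,  0.02242901,  0.13678818,  0.03278219,
       -0.0259035 ]), 'joint_efforts': array([-1.57234932e-03, -5.69389343e+01, -5.00554705e+01, -1.56667143e-04,
        1.44789956e-02,  5.61760185e-07]), 'tool_pos': array([ 199.31606977, -565.33457779,  230.2227568 ]), 'tcp_rot': array([-1.79891922e+02, -9.15747937e-03,  1.94132527e+01]), 'ft_force': array([-0.60968671, -0.57379979, -0.36421045]), 'wrist_torque': array([-0.00547437,  0.05294466, -0.05867941]), 'finger_gap': 85.0554567560977}
18.700000000000003
top {'fx': 383.4786781675978, 'fy': 383.4786781675978, 'cx': 261.8991778242809, 'cy': 188.6933697613003, 'R': array([[-0.01958035, -0.99923193, -0.0339434 ],
       [-0.99591528,  0.02248592, -0.08744789],
       [ 0.08814397,  0.03209249, -0.99559063]]), 't': array([ 144.25078507,  581.06669347, 1002.16322179])}
side {'fx': 499.3478842442706, 'fy': 499.3478842442706, 'cx': 257.1452225277426, 'cy': 191.9762517910172, 'R': array([[ 0.95461698, -0.29768267, -0.00956336],
       [-0.20490046, -0.6330997 , -0.74645868],
       [ 0.21615325,  0.71454167, -0.66536304]]), 't': array([-526.26535235,  259.95530234, 1130.04527943])}
{'fx': 291.7895670742825, 'fy': 291.7895670742825, 'cx': 257.511853423628, 'cy': 190.23147350152425, 'tool_from_camera': array([[-5.57417908e-04, -9.62066528e-01, -2.72814378e-01,
         6.93284754e+01],
       [ 9.99999040e-01, -8.82357809e-04,  1.06838043e-03,
         3.51055828e-01],
       [-1.26857294e-03, -2.72813520e-01,  9.62066096e-01,
        -1.42551305e+02],
       [ 0.00000000e+00,  0.00000000e+00,  0.00000000e+00,
         1.00000000e+00]])}
```

View pics/top0.png

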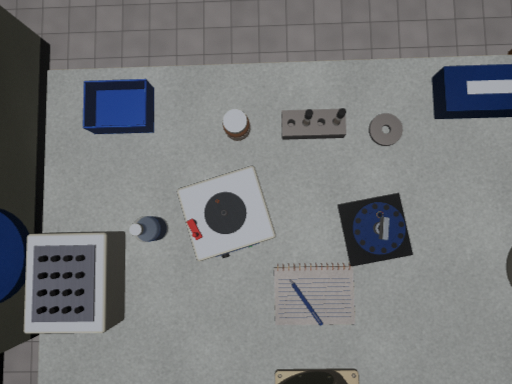

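View pics/side0.png

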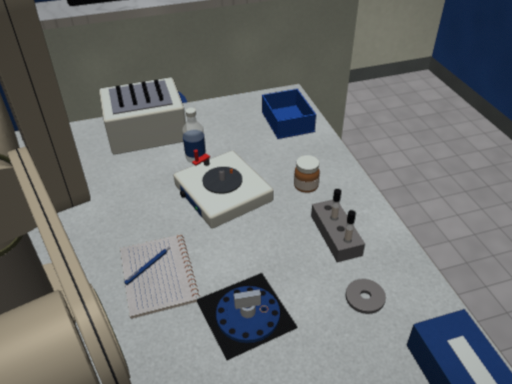

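The top view shows the carousel near (379,228) on its mat and the turntable near (225,213). The red latch is near (194,229) and the orange pin near (217,201). In the side view the carousel is at (248,312) and the turntable at (222,180).

```bash
cat > h.py <<'E'
from bench import *
import cv2,numpy as np
from scipy.spatial.transform import Rotation as Ro
def cam(n,s=None):
    p=camera_params(n);K=np.array([[p['fx'],0,p['cx']],[0,p['fy'],p['cy']],[0,0,1]])
    if n=="wrist":
        T=np.eye(4);T[:3,:3]=Ro.from_euler('xyz',s['tcp_rot'],degrees=True).as_matrix();T[:3,3]=s['tool_pos']
        W=np.linalg.inv(T@p['tool_from_camera']);return K,W[:3,:3],W[:3,3]
    return K,np.array(p['R']),np.array(p['t'])
def ray(c,uv,z):
    K,R,t=c;o=-R.T@t;d=R.T@np.linalg.solve(K,[uv[0],uv[1],1.]);return o+d*(z-o[2])/d[2]
def proj(c,X):
    K,R,t=c;q=K@(R@np.asarray(X,float)+t);return q[:2]/q[2]
def blobs(m,amin=5):
    n,l,st,ce=cv2.connectedComponentsWithStats(m.astype(np.uint8))
    return [(ce[i],st[i]) for i in range(1,n) if st[i][4]>=amin]
def masks(im):
    h=cv2.cvtColor(im,cv2.COLOR_BGR2HSV);H,S,V=cv2.split(h)
    return dict(blue=(H>100)&(H<130)&(S>120)&(V>40),red=((H<6)|(H>174))&(S>150)&(V>80),orange=(H>=6)&(H<22)&(S>130)&(V>80))
E
python3 - <<'E'
from h import *
for n,Z in (("top",0),("side",0)):
    im=cv2.imread(f"pics/{n}0.png");c=cam(n);m=masks(im)
    for k,z in (("blue",18),("red",90),("orange",61)):
        for ce,st in blobs(m[k],4):
            print(n,k,ce.round(1),st,ray(c,ce,z).round(0))
    g=cv2.cvtColor(im,cv2.COLOR_BGR2GRAY)
c=cam("top");im=cv2.imread("pics/top0.png")
print("tt",ray(c,(225,213),61),"corners",[ray(c,p,55).round() for p in ((179,188),(251,168),(274,236),(200,260))])
a=cv2.resize(im[160:265,170:280],None,fx=4,fy=4,interpolation=cv2.INTER_CUBIC);b=cv2.resize(im[185:270,335:415],None,fx=4,fy=4,interpolation=cv2.INTER_CUBIC)
o=np.zeros((420,770,3),np.uint8);o[:,:440]=a;o[:340,445:765]=b;cv2.imwrite("pics/c0.png",o)
E
```

```text
top blue [474.8  87.9] [ 443   65   69   47 2388] [ 847. -453.   18.]
top blue [117.6 105.3] [  83   79   68   55 2967] [828. 532.  18.]
top blue [89.  88.3] [88 87  4  3  6] [880. 615.  18.]
top blue [152.9  99.6] [152  88   2  23  25] [842. 432.  18.]
top blue [89.  92.8] [88 92  3  2  4] [867. 614.  18.]
top blue [ 90.8 119.1] [ 89 117   4   5  10] [791. 608.  18.]
top blue [378.  228.5] [ 353  202   53   53 1543] [ 472. -175.   18.]
top blue [  9.6 255.3] [   0  212   25   89 1554] [418. 825.  18.]
top blue [302.7 297.9] [293 284  21  28  95] [293.  30.  18.]
top blue [320.6 323.2] [320 322   2   3   5] [228. -15.  18.]
top red [194.  228.9] [187 220  15  20 125] [481. 303.  90.]
top orange [217.8 201.2] [217 200   2   3   4] [551. 246.  61.]
side blue [39.5  0.2] [35  0 12  2 16] [  13. 1879.   18.]
side blue [478.8  47.4] [ 433    0   79  120 6688] [1734.  759.   18.]
side blue [  7.8 107.9] [  0  85  18  45 127] [-79. 874.  18.]
side blue [288.1 113.2] [ 262   89   53   49 1920] [829. 540.  18.]
side blue [182.5  97.7] [179  93   8   9  31] [509. 751.  18.]
side blue [193.9 147.2] [184 139  20  18 218] [487. 451.  18.]
side blue [190.  199.9] [185 193  11  14  37] [427. 217.  18.]
side blue [198.8 210.5] [198 208   3   6  10] [441. 169.  18.]
side blue [146.4 265.6] [125 250  41  34 154] [281.  21.  18.]
side blue [247.  316.9] [ 216  286   64   57 2014] [ 469. -191.   18.]
side blue [263.3 308. ] [261 307   5   3  13] [ 510. -179.   18.]
side blue [453.  349.4] [ 408  310  104   74 4152] [ 848. -393.   18.]
side red [199.6 157.6] [193 150  16  15 105] [478. 301.  90.]
side orange [230.9 170.4] [230 169   3   4  11] [555. 254.  61.]
side orange [306.2 174.8] [296 169  23  10 113] [747. 172.  61.]
tt [519.93946093 227.87487938  61.        ] corners [array([588., 350.,  55.]), array([637., 159.,  55.]), array([458., 102.,  55.]), array([400., 295.,  55.])]
```

View pics/c0.png

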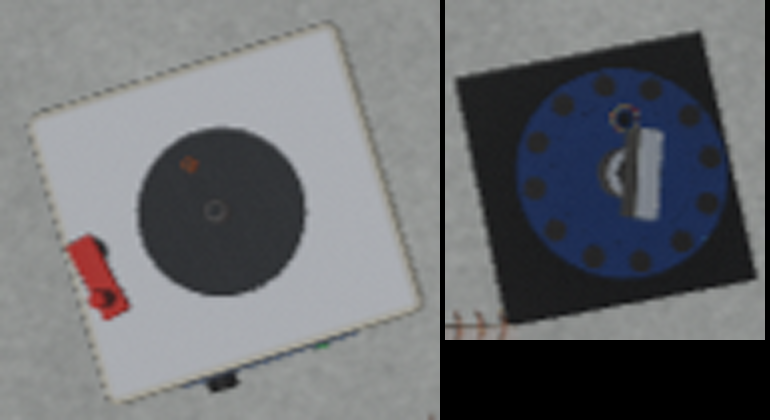

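The crop shows the fin almost along world x, with the pin hole toward +x, so carousel yaw is about -5°. The latch post is to the left of the turntable, giving a base yaw of about 14°. The pin lies about 34° round in the world frame. Next I move over the carousel.

>>> {"op": "servo_tool", "data": {"motion": [[85,38.7,-27.5,0,0,0,0.142],[85,34.5,-32.7,0,0,0,0.142],[85,29.5,-37.2,0,0,0,0.142],[85,23.9,-41.1,0,0,0,0],[85,23.9,-41.1,0,0,0,0],[85,23.9,-41.1,0,0,0,0],[85,23.9,-41.1,0,0,0,0],[85,23.9,-41.1,0,0,0,0],[85,23.9,-41.1,0,0,0,0],[85,23.9,-41.1,0,0,0,0]]}}

```text
time: 1.1
tool_pos: [479.9, -169.2, 225.6]
tcp_rot: [-179.6, 0.3, -6.3]
ft_force: [1.9, -0.5, -0.2]
finger_gap: 85.0
```

>>> {"op": "servo_tool", "data": {"motion": [[85,0,0,0,0,0,0],[85,0,0,0,0,0,0]]}}

```text
time: 1.3
tool_pos: [482.4, -163.0, 224.7]
tcp_rot: [-179.5, 0.4, -5.8]
ft_force: [0.3, -1.0, 0.1]
finger_gap: 85.2
```

Run:
```python
from h import *
s=sense();im=snapshot("wrist");cv2.imwrite("pics/w1.png",im);c=cam("wrist",s);print(s['tool_pos'],s['tcp_rot'])
m=masks(im)
for k,z in (("blue",18),("orange",18)):
    for ce,st in blobs(m[k],20): print(k,ce.round(1),st,ray(c,ce,z).round(1))
cs,_=cv2.findContours(m['blue'].astype(np.uint8),cv2.RETR_EXTERNAL,cv2.CHAIN_APPROX_NONE)
k=max(cs,key=cv2.contourArea);P=np.array([ray(c,q[0],19)[:2] for q in cv2.convexHull(k)],np.float32)
print("rim circle",cv2.minEnclosingCircle(P))
h=cv2.cvtColor(im,cv2.COLOR_BGR2HSV);f=((h[...,1]<60)&(h[...,2]>130))
for ce,st in blobs(f,200): print("bright",ce.round(1),st,ray(c,ce,82).round(1))
```

```text
[ 482.3830405  -162.98365342  224.70024283] [-179.51590656    0.36839476   -5.81919622]
blue [271.1 166.7] [ 215  111  114  113 7220] [ 479.9 -178.2   18. ]
blue [271.6 140.8] [266 135  12  12  66] [ 511.  -181.6   18. ]
rim circle ((475.4842834472656, -178.0968475341797), 69.7825927734375)
bright [264.4 138.7] [     0      0    512    339 123490] [ 521.2 -173.    82. ]
bright [ 11.8 199.9] [   0  158   35   72 1350] [485.3  92.5  82. ]
bright [274.2 182.3] [267 158  20  51 707] [ 476.9 -178.7   82. ]
bright [197.7 290.8] [ 157  248   78   91 4374] [359.2 -81.6  82. ]
bright [ 85.  370.1] [  59  350   50   34 1082] [260.   76.3  82. ]
bright [430.1 370.1] [ 407  350   50   34 1082] [ 219.8 -348.9   82. ]
```

View pics/w1.png

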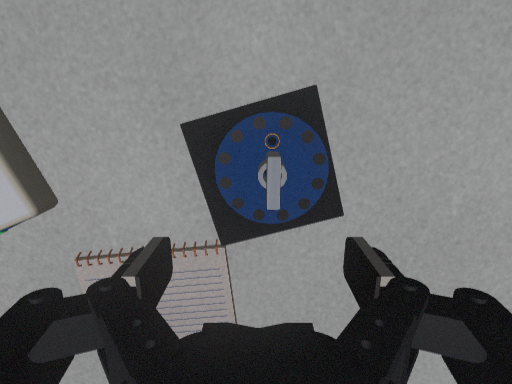

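The wrist image shows the carousel at (271,167), the hole at (272,141) and the fin running vertically at (274,182). The fitted rim radius is 69.8 mm and the hole is 35.8 mm from the centre, both as specified. Descending.

>>> {"op": "servo_tool", "data": {"motion": [[85,-3,8,10,0,0,0],[85,-2.3,7.7,35,0,0,0],[85,0,0,35,0,0,0],[85,0,0,20,0,0,0],[85,0,0,0,0,0,0],[85,0,0,0,0,0,0]]}}

```text
time: 1.95
tool_pos: [469.2, -186.8, 119.2]
tcp_rot: [-179.6, 0.4, -6.5]
ft_force: [0.4, 0.8, 0.5]
finger_gap: 84.8
```

>>> {"op": "servo_tool", "data": {"motion": [[85,5,-9,0,0,0,0],[85,0,0,0,0,0,0],[85,0,0,0,0,0,0]]}}

```text
time: 2.25
tool_pos: [476.7, -179.9, 122.4]
tcp_rot: [-179.7, 0.2, -6.6]
ft_force: [0.2, -0.5, -0.2]
finger_gap: 85.0
```

Run:
```python
from h import *
s=sense();im=snapshot("wrist");c=cam("wrist",s);print(s['tool_pos'],s['tcp_rot'])
m=masks(im)
cs,_=cv2.findContours(m['blue'].astype(np.uint8),cv2.RETR_EXTERNAL,cv2.CHAIN_APPROX_NONE)
k=max(cs,key=cv2.contourArea);P=np.array([ray(c,q[0],19)[:2] for q in cv2.convexHull(k)],np.float32)
print("rim circle",cv2.minEnclosingCircle(P),sense()['tool_pos'])
```

```text
[ 476.74402478 -179.87521983  122.35526274] [-1.79687629e+02  1.75347271e-01 -6.64248374e+00]
rim circle ((475.6143493652344, -177.60302734375), 69.4979019165039) [ 476.95054534 -179.89894175  122.57137668]
```

>>> {"op": "servo_tool", "data": {"motion": [[85,-1.3,-2,25,0,0,-0.015],[85,0,0,25,0,0,0],[85,0,0,20,0,0,0],[85,0,0,3,0,0,0],[85,0,0,0,0,0,0],[85,0,0,0,0,0,0]]}}

```text
time: 2.9
tool_pos: [480.8, -178.7, 53.9]
tcp_rot: [-179.9, -0.4, -5.6]
ft_force: [1.0, 0.6, -0.5]
finger_gap: 85.1
```

>>> {"op": "servo_tool", "data": {"motion": [[85,-5,-1,5,0,0,0],[85,0,0,0,0,0,0],[40,0,0,0,0,0,0],[40,0,0,0,0,0,0],[40,0,0,0,0,0,0]], "force": 60}}

```text
time: 3.4
tool_pos: [477.9, -178.3, 52.3]
tcp_rot: [180.0, -0.8, -5.6]
ft_force: [0.0, -0.1, -0.4]
finger_gap: 43.6
```

>>> {"op": "servo_tool", "data": {"motion": [[40,-2,0,3,0,-0.014,0],[40,0,0,0,0,0,0],[40,0,0,0,0,0,0]]}}

```text
time: 3.7
tool_pos: [476.0, -178.1, 49.2]
tcp_rot: [180.0, 0.1, -5.6]
ft_force: [-0.1, -0.3, -0.0]
finger_gap: 39.6
```

>>> {"op": "servo_tool", "data": {"motion": [[5,0,0,0,0,0,0],[5,0,0,0,0,0,0],[5,0,0,0,0,0,0],[5,0,0,0,0,0,0],[5,0,0,0,0,0,0]], "force": 60}}

```text
time: 4.2
tool_pos: [476.1, -178.2, 49.2]
tcp_rot: [180.0, 0.1, -5.6]
ft_force: [0.4, -0.9, -0.3]
finger_gap: 13.5
```

>>> {"op": "servo_tool", "data": {"motion": [[5,0,0,-10,0,0,0],[5,0,0,-25,0,0,0],[5,0,0,-40,0,0,0],[5,0,0,-40,0,0,0],[5,0,0,-40,0,0,0],[5,0,0,-40,0,0,0],[5,0,0,-20,0,0,0],[5,0,0,0,0,0,0],[5,0,0,0,0,0,0]]}}

```text
time: 5.1
tool_pos: [471.9, -175.7, 270.7]
tcp_rot: [-179.8, 0.7, -5.6]
ft_force: [0.0, -0.6, -3.8]
finger_gap: 13.3
```

>>> {"op": "servo_tool", "data": {"motion": [[5,-8.5,-33,0,0,0,-0.138],[5,-3.9,-33.9,0,0,0,-0.138],[5,0.9,-34.1,0,0,0,-0.138],[5,5.6,-33.6,0,0,0,-0.138],[5,10.1,-32.6,0,0,0,-0.138],[5,14.5,-30.8,0,0,0,0],[5,14.5,-30.8,0,0,0,0],[5,14.5,-30.8,0,0,0,0],[5,10,-22,0,0,0,0],[5,5,-10,0,0,0,0]]}}

```text
time: 6.1
tool_pos: [407.2, 137.6, 250.1]
tcp_rot: [-178.1, 1.9, 35.4]
ft_force: [-0.7, -0.5, -3.9]
finger_gap: 13.2
```

>>> {"op": "servo_tool", "data": {"motion": [[5,0,0,0,0,0,0],[5,0,0,0,0,0,0],[5,0,0,0,0,0,0]]}}

```text
time: 6.4
tool_pos: [405.4, 137.2, 246.2]
tcp_rot: [-178.0, 2.3, 35.5]
ft_force: [0.0, -0.1, -3.7]
finger_gap: 13.1
```

Run:
```python
from h import *
s=sense();im=snapshot("wrist");cv2.imwrite("pics/w2.png",im);c=cam("wrist",s);print(s['tool_pos'],s['tcp_rot'],proj(c,(520,228,61)))
m=masks(im)
for k,z in (("orange",75),("red",85)):
    for ce,st in blobs(m[k],10): print(k,ce.round(1),st,ray(c,ce,z).round(1))
```

```text
[405.39132851 137.17219166 246.24317977] [-178.04070276    2.29311338   35.50472534] [255.41292182  18.40709847]
orange [257.8 166. ] [243 152  30  29 166] [403.2 141.6  75. ]
orange [384.2 264.1] [381 259   6  11  13] [393.8 -51.8  75. ]
red [160.2  12.7] [141   0  33  31 561] [470.1 298.2  85. ]
```

View pics/w2.png

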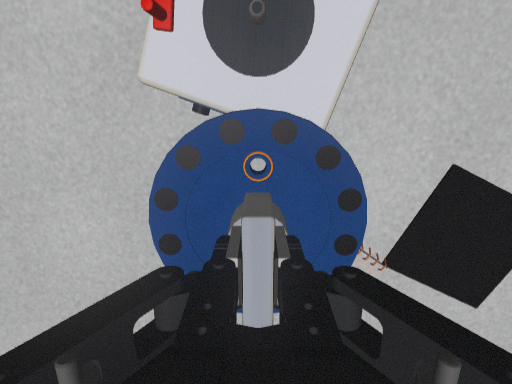

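The image shows the shaft at (257,9), the latch at (160,12) and the carousel held square, with its hole at (258,166). The tool has picked up about 2° of tilt. I'll level it and move forward for a fuller view.

>>> {"op": "servo_tool", "data": {"motion": [[5,10,0,-20,-0.034,0.04,0],[5,0,0,-20,0,0,0],[5,0,0,-15,0,0,0],[5,0,0,0,0,0,0],[5,0,0,0,0,0,0]]}}

```text
time: 6.95
tool_pos: [417.8, 141.2, 307.3]
tcp_rot: [179.6, -0.6, 35.1]
ft_force: [0.5, -0.4, -4.2]
finger_gap: 12.8
```

Run:
```python
from h import *
s=sense();im=snapshot("wrist");cv2.imwrite("pics/w3.png",im);c=cam("wrist",s);print(s['tool_pos'],s['tcp_rot'],proj(c,(520,228,61)))
m=masks(im)
for k,z in (("orange",75),("red",85)):
    for ce,st in blobs(m[k],8): print(k,ce.round(1),st,ray(c,ce,z).round(1))
```

```text
[417.78937021 141.15791613 307.27016046] [179.5606183   -0.59836109  35.12349564] [245.29410506  55.11637548]
orange [248.7  18.7] [246  14   7  10  37] [552.4 244.9  75. ]
orange [257.6 165.9] [243 152  30  29 169] [417.8 137.9  75. ]
orange [359.3 258.1] [357 254   4   9  10] [392.  -57.9  75. ]
red [171.1  37.7] [157  13  24  53 776] [483.7 304.1  85. ]
```

View pics/w3.png

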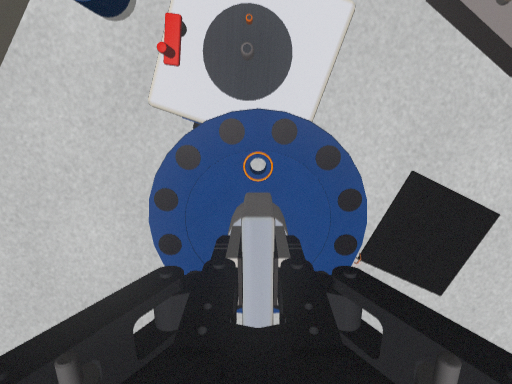

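Run:
```python
from h import *
from scipy.optimize import least_squares
im=cv2.imread("pics/w3.png");s=dict(tool_pos=[417.79,141.16,307.27],tcp_rot=[179.56,-.598,35.12]);c=cam("wrist",s)
g=cv2.cvtColor(im,cv2.COLOR_BGR2GRAY);m=(g<100).astype(np.uint8);m[:, :195]=0;m[:,300:]=0;m[102:]=0
cs,_=cv2.findContours(m,cv2.RETR_EXTERNAL,cv2.CHAIN_APPROX_NONE);k=max(cs,key=cv2.contourArea)[:,0,:]
P=np.array([ray(c,q,61)[:2] for q in k if 0<q[1]<98]);
f=least_squares(lambda p:np.hypot(*(P-p[:2]).T)-p[2],[520,228,55],loss='soft_l1');C=f.x[:2];print("tt",f.x,f.cost/len(P))
im2=im.copy()
gg=g[38:60,236:260]; b=gg>gg.min()+35; print([ (ce+[236,38],st) for ce,st in blobs(b,4)])
for uv in ((247,48),):print("shaft top@92",ray(c,uv,92))
pin=ray(c,(248.7,18.7),69)[:2];d=pin-C;print("pin",pin,np.hypot(*d),np.degrees(np.arctan2(d[1],d[0])))
peg=ray(c,(161.5,47),121);post=ray(c,(181,30),87);print("peg",peg,"post",post,np.hypot(*(post[:2]-C)),np.hypot(*(peg-post)[:2]))
d=post[:2]-C;print("base yaw",np.degrees(np.arctan2(d[1],d[0]))-90)
```

```text
tt [523.23315932 227.20697759  53.6649263 ] 0.0546381712851332
[(array([243.19047619,  46.85714286]), array([ 5,  5,  8, 11, 21], dtype=int32))]
shaft top@92 [523.42271293 226.82583901  92.        ]
pin [553.60259368 245.9142449 ] 35.66881542465022 31.632653186396368
peg [469.39348514 295.56898979 121.        ] post [496.72371994 298.38656525  87.        ] 75.9558034423429 27.47508808482968
base yaw 20.426858303502286
```

>>> {"op": "servo_tool", "data": {"motion": [[5,27,-2,0,0.008,-0.01,0],[5,27,-2,10,0,0,0],[5,27,-2,25,0,0,0],[5,27,-2,35,0,0,0],[5,15,-1.5,35,0,0,0],[5,5,0,20,0,0,0.055],[5,0,0,0,0,0,0],[5,0,0,0,0,0,0]]}}

```text
time: 7.8
tool_pos: [519.3, 224.5, 173.5]
tcp_rot: [-180.0, 0.2, 31.9]
ft_force: [0.1, -1.3, -3.1]
finger_gap: 13.7
```

>>> {"op": "servo_tool", "data": {"motion": [[5,5.2,0,14,0,0,0],[5,0,0,14,0,0,0],[5,0,0,0,0,0,0],[5,0,0,0,0,0,0]]}}

```text
time: 8.2
tool_pos: [525.2, 227.2, 146.9]
tcp_rot: [179.9, -0.1, 32.0]
ft_force: [-0.4, 0.4, -3.7]
finger_gap: 13.4
```

>>> {"op": "servo_tool", "data": {"motion": [[5,-1.2,0.8,4,0,0,0],[5,0,0,4,0,0,0],[5,0,0,4,0,0,0],[5,0,0,2,0,0,0],[5,0,0,0,0,0,0]]}}

```text
time: 8.7
tool_pos: [525.5, 225.8, 133.7]
tcp_rot: [179.9, -0.3, 32.0]
ft_force: [-0.2, -0.4, -4.0]
finger_gap: 13.4
```

>>> {"op": "servo_tool", "data": {"motion": [[5,-0.7,-2.0,0,0,-0.005,0],[5,0,0,0,0,0,0],[5,0,0,3,0,0,0],[5,0,0,2,0,0,0],[5,0,0,0,0,0,0]]}}

```text
time: 9.2
tool_pos: [524.0, 227.6, 128.8]
tcp_rot: [179.9, -0.0, 32.0]
ft_force: [0.8, 0.7, -3.6]
finger_gap: 13.3
```

>>> {"op": "servo_tool", "data": {"motion": [[5,0,0,3,0,0,0],[5,0,0,3,0,0,0],[5,0,0,1,0,0,0],[5,0,0,0,0,0,0]]}}

```text
time: 9.6
tool_pos: [524.0, 227.6, 121.0]
tcp_rot: [179.9, 0.0, 32.0]
ft_force: [0.4, -0.6, -3.8]
finger_gap: 13.7
```

>>> {"op": "servo_tool", "data": {"motion": [[5,0,0,2,0,0,0],[5,0,0,1,0,0,0],[5,0,0,1,0,0,0],[5,0,0,0,0,0,0]]}}

```text
time: 10.0
tool_pos: [524.0, 227.7, 116.7]
tcp_rot: [179.9, -0.0, 32.0]
ft_force: [-0.8, 1.4, -4.2]
finger_gap: 13.1
```

>>> {"op": "servo_tool", "data": {"motion": [[5,0,0,1,0,0,0],[5,0,0,1,0,0,0],[5,0,0,0,0,0,0]]}}

```text
time: 10.3
tool_pos: [524.1, 227.6, 114.6]
tcp_rot: [179.9, -0.0, 32.0]
ft_force: [0.4, 0.9, -4.5]
finger_gap: 13.2
```

>>> {"op": "servo_tool", "data": {"motion": [[5,0,0,2,0,0,0],[5,0,0,2,0,0,0],[5,0,0,1.5,0,0,0],[5,0,0,0,0,0,0]]}}

```text
time: 10.7
tool_pos: [524.1, 227.6, 108.6]
tcp_rot: [179.9, -0.0, 32.0]
ft_force: [-0.5, 1.0, -3.9]
finger_gap: 13.3
```

>>> {"op": "servo_tool", "data": {"motion": [[5,0,0,1.5,0,0,0],[5,0,0,1,0,0,0],[5,0,0,0.7,0,0,0],[5,0,0,0,0,0,0]]}}

```text
time: 11.1
tool_pos: [524.1, 227.6, 105.1]
tcp_rot: [179.9, -0.0, 32.0]
ft_force: [0.1, 1.0, -4.1]
finger_gap: 13.2
```

>>> {"op": "servo_tool", "data": {"motion": [[5,0,0,0.6,0,0,0],[5,0,0,0.4,0,0,0],[5,0,0,0,0,0,0]]}}

```text
time: 11.4
tool_pos: [524.2, 227.7, 104.4]
tcp_rot: [179.9, -0.0, 32.0]
ft_force: [-0.7, 1.1, -3.5]
finger_gap: 12.9
```

>>> {"op": "servo_tool", "data": {"motion": [[5,0,0,0.6,0,0,0],[5,0,0,0.4,0,0,0],[5,0,0,0,0,0,0]]}}

```text
time: 11.7
tool_pos: [524.2, 227.6, 104.4]
tcp_rot: [179.9, -0.0, 32.0]
ft_force: [-1.5, -0.3, -2.9]
finger_gap: 13.2
```

>>> {"op": "servo_tool", "data": {"motion": [[5,0,0,1,0,0,0],[5,0,0,0,0,0,0]]}}

```text
time: 11.9
tool_pos: [524.4, 227.7, 104.4]
tcp_rot: [179.9, -0.1, 32.0]
ft_force: [-0.9, 0.3, -3.6]
finger_gap: 13.2
```

>>> {"op": "servo_tool", "data": {"motion": [[5,0,0,1.5,0,0,0],[5,0,0,1.5,0,0,0]]}}

```text
time: 12.1
tool_pos: [524.5, 227.7, 104.1]
tcp_rot: [179.9, -0.1, 32.0]
ft_force: [-11.4, -4.9, 15.5]
finger_gap: 13.2
```

Firm contact comes at TCP z 104.1, against an expected home height of 104.2. I'll relax the push and release.

>>> {"op": "servo_tool", "data": {"motion": [[5,-0.5,0,-0.5,0,0,0],[85,0,0,0,0,0,0],[85,0,0,0,0,0,0],[85,0,0,0,0,0,0],[85,0,0,0,0,0,0],[85,0,0,0,0,0,0]]}}

```text
time: 12.7
tool_pos: [525.6, 227.7, 105.0]
tcp_rot: [179.8, -0.3, 32.0]
ft_force: [-0.5, -0.6, 1.2]
finger_gap: 83.8
```

>>> {"op": "servo_tool", "data": {"motion": [[85,0,0,-10,0,0,0],[85,0,0,-20,0,0,0],[85,0,0,-35,0,0,0],[85,0,0,-35,0,0,0],[85,0,0,-20,0,0,0],[85,0,0,0,0,0,0],[85,0,0,0,0,0,0]]}}

```text
time: 13.4
tool_pos: [524.4, 227.6, 231.9]
tcp_rot: [179.8, -0.2, 32.0]
ft_force: [-0.1, -0.1, -0.1]
finger_gap: 85.3
```

Run:
```python
from h import *
s=sense();im=snapshot("wrist");c=cam("wrist",s);print(s['tool_pos'],s['tcp_rot'],s['ft_force'])
cv2.imwrite("pics/w4.png",im);m=masks(im)
for ce,st in blobs(m["red"],8): print("red",ce.round(1),st,ray(c,ce,85).round(1))
K=m['blue'].astype(np.uint8);cs,_=cv2.findContours(K,cv2.RETR_EXTERNAL,cv2.CHAIN_APPROX_NONE)
k=max(cs,key=cv2.contourArea)
for z in (74,88):
    P=np.array([ray(c,q[0],z)[:2] for q in cv2.convexHull(k)],np.float32);print(z,cv2.minEnclosingCircle(P))
t=snapshot("side");cv2.imwrite("pics/s4.png",t)
o=np.zeros((384,800,3),np.uint8);o[:,:512]=im;q=cv2.resize(t[125:235,160:285],None,fx=2.28,fy=2.28,interpolation=cv2.INTER_CUBIC);o[:q.shape[0],514:514+q.shape[1]]=q;cv2.imwrite("pics/v4.png",o)
```

```text
[524.35790117 227.55928351 231.90349863] [179.79659129  -0.24105678  31.99185034] [-0.05261143 -0.10541195 -0.09274251]
red [171.9 169.7] [163 147  18  52 739] [487.2 304.9  85. ]
red [160.4 198. ] [155 193  11  11  89] [454.3 301.1  85. ]
74 ((523.8258666992188, 226.55853271484375), 68.92591094970703)
88 ((526.5581665039062, 228.30247497558594), 65.71730041503906)
```

View pics/v4.png

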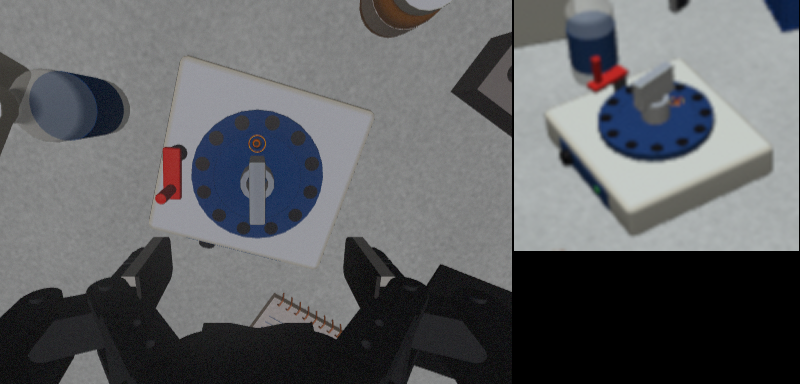

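The pin shows inside the ringed hole at (257,144), and the rim radius at home height fits, so the carousel is home. The peg top is near (160,198), its foot near (173,187) and the post near (179,153).

Run:
```python
from h import *
s=dict(tool_pos=[524.36,227.56,231.9],tcp_rot=[179.797,-.241,31.992]);c=cam("wrist",s)
C=np.array([523.3,227])
print("top",ray(c,(160.4,197.5),121),"foot",ray(c,(173,187),85),"post",ray(c,(179.5,153),77))
q=[ray(c,p,55)[:2] for p in ((182,57),(372,112),(318,266),(150,226))]
print(q,np.mean(q,0))
for i in range(4): d=q[(i+1)%4]-q[i];print(np.hypot(*d),np.degrees(np.arctan2(d[1],d[0])))
a=np.arctan2(*(q[0]-q[3])[::-1]);
b=np.radians(14)
for b in (14,15,16,17):
    r=np.radians(b);post=C+88*np.array([-np.sin(r),np.cos(r)]);print(b,post,[ (post+33*np.array([np.cos(r+np.pi+t),np.sin(r+np.pi+t)])).round(1) for t in (0,.12,.25)])
```

```text
top [470.64840912 296.71676375 121.        ] foot [471.68600758 295.50038884  85.        ] post [504.11332299 307.39539326  77.        ]
[array([585.63762947, 353.89656999]), array([644.74471467, 157.97382551]), array([464.81629922, 101.25481727]), array([403.71904533, 299.7020879 ])] [524.72942217 228.20682517]
204.64449497163432 -73.21218958889295
188.6565148142834 -162.50353463913515
207.63957631756105 107.11236991383343
189.81942247158804 16.58906489846133
14 [502.01087319 312.38602391] [array([470. , 304.4]), array([471.2, 300.6]), array([473. , 296.7])]
15 [500.52392403 312.00147271] [array([468.6, 303.5]), array([469.9, 299.7]), array([471.8, 295.8])]
16 [499.04391269 311.59102924] [array([467.3, 302.5]), array([468.6, 298.8]), array([470.6, 294.9])]
17 [497.57128998 311.15481852] [array([466. , 301.5]), array([467.4, 297.8]), array([469.4, 294. ])]
```

>>> {"op": "servo_tool", "data": {"motion": [[40,-2,-20,0,0,0,0],[40,-3,-30,0,0,0,0],[40,-3,-25,0,0,0,0],[40,-1,-11,0,0,0,0],[40,0,0,20,0,0,0],[40,0,0,30,0,0,0],[40,0,0,20,0,0,0],[40,0,0,0,0,0,0],[40,0,0,0,0,0,0]]}}

```text
time: 14.4
tool_pos: [464.4, 293.6, 146.9]
tcp_rot: [179.8, 0.8, 32.0]
ft_force: [0.4, -0.2, 0.3]
finger_gap: 39.9
```

Run:
```python
from h import *
s=sense();im=snapshot("wrist");c=cam("wrist",s);print(s['tool_pos'],s['tcp_rot'],s['ft_force'])
cv2.imwrite("pics/w5.png",im);m=masks(im)
for ce,st in blobs(m["red"],8): print("red",ce.round(1),st,ray(c,ce,121).round(1))
```

```text
[464.40776958 293.60212217 146.93657793] [179.84294454   0.82373792  31.9647062 ] [ 0.43761961 -0.17571708  0.29528195]
red [258.2 173.8] [ 245  138   28   83 1652] [491.5 309.2 121. ]
```

View pics/w5.png

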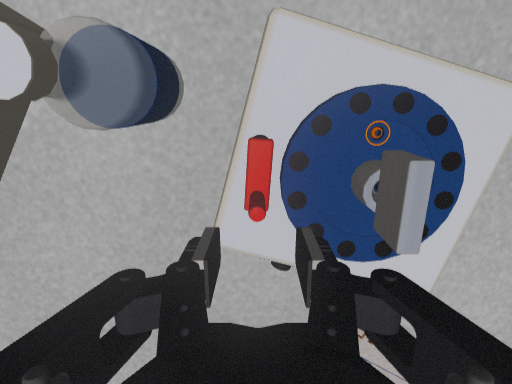

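The peg top is at (257,214), centred between the jaws and 6 mm further along tool x. The arm points along tool x, as expected.

>>> {"op": "servo_tool", "data": {"motion": [[40,6.4,0,0,0,0.014,0],[40,0,0,15,0,0,0],[40,0,0,20,0,0,0],[40,0,0,10,0,0,0],[40,0,0,0,0,0,0],[40,0,0,0,0,0,0]]}}

```text
time: 15.05
tool_pos: [473.8, 298.2, 103.4]
tcp_rot: [179.8, -0.5, 31.9]
ft_force: [-0.1, -0.4, 0.8]
finger_gap: 40.2
```

>>> {"op": "servo_tool", "data": {"motion": [[17,-3.5,0,7,0,-0.008,0],[17,0,0,0,0,0,0],[17,0,0,0,0,0,0],[17,0,0,0,0,0,0]], "force": 20}}

```text
time: 15.45
tool_pos: [471.6, 296.7, 97.7]
tcp_rot: [179.8, -0.1, 31.9]
ft_force: [0.5, 0.1, 0.5]
finger_gap: 16.8
```

>>> {"op": "servo_tool", "data": {"motion": [[17,0.3,4.3,0,0,0,-0.13],[17,0.3,4.3,0,0,0,-0.13],[17,0.3,4.3,0,0,0,-0.13],[17,0.3,4.3,0,0,0,-0.13],[17,0.3,4.3,0,0,0,-0.13],[17,0,0,0,0,0,0],[17,0,0,0,0,0,0]]}}

```text
time: 16.15
tool_pos: [486.9, 284.4, 98.3]
tcp_rot: [179.9, -0.0, 70.4]
ft_force: [-0.1, 0.4, -0.1]
finger_gap: 17.1
```

>>> {"op": "servo_tool", "data": {"motion": [[17,-2.2,4.3,0,0,0,-0.13],[17,0.3,4.3,0,0,0,-0.13],[17,0.3,4.3,0,0,0,-0.13],[17,0.3,4.3,0,0,0,-0.13],[17,0.3,4.3,0,0,0,-0.12],[17,0,0,0,0,0,0],[17,0,0,0,0,0,0]]}}

```text
time: 16.85
tool_pos: [505.6, 281.7, 98.8]
tcp_rot: [-179.9, 0.1, 106.9]
ft_force: [-1.3, 0.2, 0.8]
finger_gap: 17.3
```

>>> {"op": "servo_tool", "data": {"motion": [[17,0,2.5,0,0,0,0],[17,0,1,0,0,0,0],[17,0,0,0,0,0,0]]}}

```text
time: 17.15
tool_pos: [508.5, 282.4, 98.7]
tcp_rot: [-179.9, 0.1, 106.4]
ft_force: [-1.2, -1.1, -0.9]
finger_gap: 17.2
```

Open the jaws, centre, and rise straight up.

>>> {"op": "servo_tool", "data": {"motion": [[40,0,0,0,0,0,0],[40,0,0,0,0,0,0],[40,0,0,0,0,0,0],[40,0,0,-10,0,0,0],[40,0,0,-30,0,0,0],[40,0,0,-40,0,0,0],[40,0,0,-40,0,0,0],[40,0,0,-30,0,0,0],[40,0,0,0,0,0,0],[40,0,0,0,0,0,0]]}}

```text
time: 18.15
tool_pos: [508.3, 283.2, 258.5]
tcp_rot: [180.0, 0.0, 106.3]
ft_force: [-1.1, 0.3, -0.4]
finger_gap: 39.8
```

Run:
```python
from h import *
s=sense();im=snapshot("wrist");c=cam("wrist",s);print(s['tool_pos'],s['tcp_rot'],s['ft_force'])
m=masks(im)
for ce,st in blobs(m["red"],8): print("red",ce.round(1),st,ray(c,ce,85).round(1))
t=snapshot("side");cv2.imwrite("pics/s6.png",t)
o=np.zeros((384,800,3),np.uint8);o[:,:512]=im;q=cv2.resize(t[125:235,160:285],None,fx=2.28,fy=2.28,interpolation=cv2.INTER_CUBIC);o[:q.shape[0],514:514+q.shape[1]]=q;cv2.imwrite("pics/v6.png",o)
```

```text
[508.32265459 283.22577265 258.49246651] [1.79994500e+02 3.61855338e-02 1.06315624e+02] [-1.13393793  0.30645918 -0.36135089]
red [255.3 159.3] [247 136  18  51 722] [502.3 295.9  85. ]
```

View pics/v6.png

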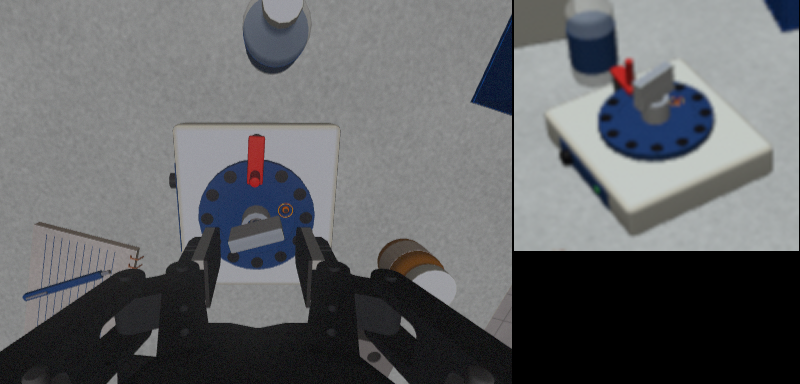

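The latch arm at (255,160) points straight at the spindle over the rim. The pin is visible in the hole at (286,210) and the bystanders are undisturbed. Handing in.

```bash
python3 -c "
from bench import *
print(hand_in())"
```

```text
the job is handed in; nothing more can be done
None
```

The carousel is seated on the turntable with the drive pin in its hole, and the red latch is swung over its rim. I handed the job in at about 18 s of the 72 s allowed; it gives no verdict.

- **Seating:** I read the pin angle from the wrist camera (about 32° in the world frame). The hole met the pin on the first descent, so I never turned the carousel to feel for it.
- **Contact force:** When I pressed to confirm it was home, the tool stood within 0.1 mm of the expected height. The wrist force rose by about 19 N vertically and 11 N sideways, under the 40 N limit. That is the reading at the end of the move; I did not see any peak in between.
- **Latch:** I swung it with the jaws held loosely around the peg, then opened them and rose clear.
- **Last checks:** The final pictures show the pin inside the ringed hole, the latch arm pointing at the spindle over the rim, and the sanitiser and jar upright. The tubes and spacer ring were not in those pictures. The gripper was about 160 mm above its latch position, touching nothing.
- **Disagreements:** The fitted rim radius at home height was 68.9 mm against the nominal 70 mm. If the carousel were still resting on the pin, that fit should have given more than 70 mm. My first estimate of the latch post put it 76 mm from the axis instead of 88 mm, so I used the base's edges instead.

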